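# Fit the press arm on the valve-spring checker

### The job

Fit the loose press arm to the valve-spring checker: lift it by its orange grip, lower its bored hub squarely over the tall steel column with the grip on the pan's side, and turn it until its slot drops over the red cross key and the hub sits flat, fully home on the brass collar; then let go. The slide is a close fit, so work with a light hand: never force, jam or drop it on the column, and leave everything else on the bench alone.

Things in the scene. Friction and masses are not known exactly. Their poses are not given: they have to be found in the camera images.
- press_arm: loose press arm, about 0.3 kg, lying flat. Aluminium hub block 52 x 52 x 34 mm with an 18.4 mm bore from top to bottom. Origin: bore centre at the hub's flat underside; z up the bore; x from hub to grip. From the hub's top (z 20 to 34 mm) a bar 28 mm wide reaches to x = 114 mm and carries the orange grip. Centre of mass about 20 mm from the bore towards the grip.
- slot (a point): middle of the slot in the hub's underside, at the arm's origin: the slot runs along the arm's x right through the hub, 10.6 mm wide, 10 mm deep, open below and at both ends
- grip (a point): middle of the arm's upright orange grip, at (95, 0, 62) mm in the arm's frame. A block 34 mm along x, 22 mm along y, from 34 to 80 mm above the arm's underside; take it from above, fingers closing along the arm's y. The column would foul a gripper placed over the bore.
- fixture: valve-spring checker, bolted down. Blue base plate 195 x 100 mm, 20 mm thick, from x = -45 to 150 mm. Origin on the column's axis at bench height, z up, x from the column towards the round pan. The column is an upright steel rod 16 mm in diameter, tapered over its last 10 mm. Round its foot is a brass collar 54 mm across.
- rod_top (a point): tip of the column, on its axis, 180 mm above the bench (135 mm above the collar's top)
- seat (a point): centre of the collar's flat top, on the column's axis, 45 mm above the bench; the arm's origin comes here when it is fully home
- key (a point): middle of the red cross key, on the column's axis, 49 mm above the bench: a level square bar 8 x 8 mm, 48 mm long, lying on the collar. Collar and key are locked at an unmeasured angle within 0.75 rad of the fixture's x axis (this entry does not show it): look or feel for it. Out of line the arm stops 8 mm above the collar; in line to about 0.06 rad it sinks home.
- pan (a point): centre of the top of the round aluminium pan, 76 mm across, 95 mm from the column along the fixture's x, 36 mm above the bench
- spray_can: blue and yellow spray can, 56 mm across, 200 mm tall, standing; a bystander
- screwdriver: screwdriver with a red handle, lying; a bystander
- wrench: steel wrench, lying; a bystander
- bolt_a: head bolt, 85 mm long, lying; a bystander
- bolt_b: head bolt, 85 mm long, lying; a bystander
- socket: deep steel socket, 24 mm across, 50 mm tall, standing; a bystander
- valve_spring: dark valve spring, 32 mm across, 45 mm tall, standing; a bystander

How it is judged:
By the outcome, as a careful person would: the job done as asked, in the order asked, and still so for the second after the job is handed in, with the robot touching nothing.
It also fails if it takes over 70 s, if anything falls off the work surface, if the arm or the gripper's body presses on something with over 40 N, if the wrist force passes 120 N, or if a joint passes its speed limit or range.

### The arm

A 6-joint arm with a two-finger parallel gripper is mounted at the origin on the work surface. World frame = base frame: x ahead of the robot, y to its left, z up, the work surface at z = 0. Lengths are in m, angles in rad, forces in N, time in s.
With the tool pointing down it reaches from about 0.2 to 0.875 m from the base axis. Payload 3.4 kg.
Tool frame: the origin (TCP) lies on the centre line of the jaws, within the pads' length; the fingertips stand ahead of it and the grasp point (between the pads) lies 5 mm behind it (r.tips_ahead is the z of the fingertips in the tool frame, in m); z points along the fingers, y is the line along which they close (so a half turn about z gives the same grasp; the last joint's range is limited). The gripper opens to 94 mm and grips with 3 to 60 N. Pads are 16 mm wide; open, the fingers measure 119 mm over their backs; the gripper's body (75 mm by 177 mm) begins 78 mm behind the grasp point.
Start: joints at [-1.359, 0.276, 1.505, -0, 1.361, -0.121], TCP at [0.188, -0.543, 0.219] pointing down, gripper open.
Joint ranges: [-2.89, 2.89], [-0.75, 2.08], [0.22, 2.7], [-1.18, 4.32], [0.11, 2.71], [-2.7, 2.7]. Speed limits (rad/s): [2.57, 2.57, 3.14, 3.14, 3.14, 3.14].

### API

Orientations are given as a 3x3 rotation matrix whose columns are the frame's x, y, z axes.
In Python, from rig import r gives the robot as it stands.
- The arm moves only by the tool servo_tool, never from a script. Its argument "moves" is a list of rows, each an object of numbers: "x", "y", "z": the shift along the tool's x, y, z in cm; "wx", "wy", "wz": the turn, a rotation vector about the tool's x, y, z in degrees. A call has 1 to 12 rows; each row is the pose to reach, as a shift and turn from the pose commanded when the call began, along the tool's axes at that moment; what a row does not reach only later rows make up. A row lasts 1/8 s, in which the tool goes at most 62.5 mm and 10.7 degrees, less where a joint would pass 70% of its speed; a pose out of reach is approached as far as the arm can. A call with a gripper value outside its range is refused whole. "grip" is the finger opening in cm, from 0 to 9.4, set as the call begins (left out, the last holds). The fingers move at their own pace and stop on an object; "squeeze" is the grip in N (left out, the last holds). Time passes only in rows, so rows that repeat a pose let the fingers close. It gives the time, the measured TCP pose, the force, the opening and the grip force at its end, in the units of the state.
- r.get_state(): the state, without advancing time (a new reading comes with each control period).
- r.get_image(name): name is "scene" or "top"; returns (picture, depth): 480x640x3 uint8, red, green, blue; 480x640 float32, m along the optical axis (not along the pixel's ray), 0 where there is no reading.
- r.calibration(name): a dict with "vertical_fov" (degrees; the focal length in pixels is half the picture's height over the tangent of half this angle, whatever the lens; pixels are square), "cx", "cy" (the principal point, pixels), "view" (4x4, takes a point from world to camera coordinates). Camera axes: x right, y up, looking along -z (the intrinsics and any distortion apply to the point x, -y, -z); pixel columns grow to the right and rows downward; lengths in m; the calibration is good to about 2 mm. A picture is of the moment at which its call begins. calibration takes no time and is no camera call.
- r.hand_in(): hands the job in; it is judged then, once.
Trained networks look in the newest picture that a camera, given by its name, has taken for a name from the list of things; names that differ only in an ending like _2 or _b are one class to them, and where a whole thing is asked for, a point or a joint stands for the part that bears it (a point fixed in the world has none). Each returns a list of dicts, best first, with "conf" (0 to 1); they miss things now and then, are a little off and sometimes report something else, mostly with a low value. They report only what shows in the picture. A call takes as long as a camera call.
- r.regions_of(camera, name): "region" (480x640 bool, what is visible of it) and "pixel" ([column, row] in pixels, amid what is visible of it).
- r.tip_of(camera, name): "pixel" ([column, row] in pixels: a listed point, or the origin of a listed thing).
The state is a dict: "clock": time; "q": joint angles; "dq": joint speeds; "tau": joint torques, N m; "position": TCP position; "tool_rot": TCP orientation; "ft_force": force on the tool from outside, world axes, zero at the start; "wrist_torque": the same for the moment, N m; "finger_gap": finger opening in m; "grasp_force": force on a finger pad.
Only numpy, scipy, OpenCV 4.12 (cv2) and the standard library are available. Lean on these libraries where they do the work, as an engineer would, in place of code of your own. Each camera call takes 0.05 s, during which the arm holds its last target. There are 200 camera calls.

## Working session

There is one attempt and no reset: what is moved stays moved. The work goes in short steps, Python scripts to look and compute and a tool call to move; the robot and the scene stay as the last step left them, time stands still between calls to the robot, and variables do not carry over. Pictures are saved under pics/ and viewed, at most 10 in all, crops included, and the job is handed in when it is done.

Besides the shell and the picture viewer there is one more tool, called after ">>>" in YAML: its name, and indented under it one key for each argument. servo_tool: Moves the arm, as the interface text tells. Its arguments: {"type":"object","properties":{"moves":{"type":"array","items":{"type":"object","properties":{"x":{"type":"number"},"y":{"type":"number"},"z":{"type":"number"},"wx":{"type":"number"},"wy":{"type":"number"},"wz":{"type":"number"}}}},"grip":{"type":"number"},"squeeze":{"type":"number"}},"required":["moves"]}

```bash
ls; mkdir -p pics; cat > h.py <<'E'
import numpy as np,cv2
from rig import r
def K(c):
    k=r.calibration(c); f=240/np.tan(np.radians(k["vertical_fov"])/2); return k,f,np.array(k["view"])
def ray(c,px):
    k,f,V=K(c); d=np.array([(px[0]-k["cx"])/f,-(px[1]-k["cy"])/f,-1.]); R=V[:3,:3]; return -R.T@V[:3,3],R.T@d
def atz(c,px,z):
    o,d=ray(c,px); return o+d*(z-o[2])/d[2]
def cloud(c,D):
    k,f,V=K(c); v,u=np.mgrid[:480,:640]
    P=np.stack([(u-k["cx"])/f*D,-(v-k["cy"])/f*D,-D],-1); return (P-V[:3,3])@V[:3,:3]
def proj(c,p):
    k,f,V=K(c); q=V[:3,:3]@np.array(p)+V[:3,3]; return np.array([k["cx"]+f*q[0]/-q[2],k["cy"]-f*q[1]/-q[2]])
E
cat > m.py <<'E'
from h import *
Z=dict(press_arm=0,slot=0,grip=.062,fixture=0,rod_top=.18,seat=.045,key=.049,pan=.036,spray_can=0,socket=0,valve_spring=0)
for c in ("top","scene"):
    im,D=r.get_image(c); cv2.imwrite(f"pics/{c}0.png",im[:,:,::-1]); np.save(f"{c}0.npy",D)
    k=r.calibration(c); print(c,{a:b for a,b in k.items() if a!="view"},ray(c,(320,240))[0].round(3))
    for n in Z:
        for d in r.tip_of(c,n)[:1]: print(n,round(d["conf"],2),np.round(d["pixel"],1),atz(c,d["pixel"],Z[n]).round(4))
s=r.get_state();print(s["clock"],s["position"],s["tool_rot"],r.tips_ahead)
E
python3 m.py
```

```text
pics
top {'vertical_fov': 50.6494120359108, 'cx': 319.1968204323851, 'cy': 234.67200955857692} [0.352 0.081 1.172]
press_arm 0.96 [291.2 240.4] [0.5948 0.142  0.    ]
slot 0.85 [289.  245.7] [0.5823 0.1476 0.    ]
grip 0.93 [300.5 283.9] [0.4835 0.1219 0.062 ]
rod_top 0.81 [465.6 240. ] [ 0.5414 -0.2148  0.18  ]
seat 0.59 [445.  248.8] [ 0.5493 -0.2066  0.045 ]
key 0.76 [450.  251.9] [ 0.541 -0.216  0.049]
pan 0.81 [449.4 291.7] [ 0.4532 -0.209   0.036 ]
spray_can 0.7 [180.4 236.7] [0.6164 0.4036 0.    ]
socket 0.62 [211.7 229.7] [0.6298 0.3295 0.    ]
valve_spring 0.47 [416.2 175.6] [ 0.7403 -0.1664  0.    ]
scene {'vertical_fov': 52.008307087486784, 'cx': 324.9678895747613, 'cy': 235.49442182712727} [1.253 0.028 0.667]
press_arm 0.82 [364.1 287. ] [0.5763 0.148  0.    ]
slot 0.57 [361.4 291.2] [0.5873 0.1414 0.    ]
grip 0.95 [345.6 231. ] [0.4782 0.1196 0.062 ]
fixture 0.74 [175.  281.1] [ 0.5387 -0.2186  0.    ]
rod_top 0.89 [154.2 207.9] [ 0.5465 -0.2194  0.18  ]
seat 0.97 [172.4 265. ] [ 0.5422 -0.2146  0.045 ]
pan 0.9 [183.6 236.1] [ 0.443  -0.2112  0.036 ]
spray_can 0.63 [498.2 295.9] [0.6148 0.3987 0.    ]
socket 0.82 [463.8 303.5] [0.6305 0.328  0.    ]
valve_spring 0.82 [182.6 362.4] [ 0.7345 -0.1721  0.    ]
1.2 [ 0.18785256 -0.54347127  0.21950374] [[ 9.45123851e-01  3.26712270e-01  1.01073657e-05]
 [ 3.26712269e-01 -9.45123847e-01 -8.81807093e-05]
 [-1.92570073e-05  8.66438919e-05 -9.99999996e-01]] 0.014
```

```bash
python3 - <<'E'
import cv2,numpy as np
a=cv2.imread("pics/top0.png"); cv2.imwrite("pics/top1.png",cv2.resize(a[140:340,170:500],None,fx=2.4,fy=2.4,interpolation=cv2.INTER_CUBIC))
a=cv2.imread("pics/scene0.png")
b=cv2.resize(a[170:320,80:230],(600,600),interpolation=cv2.INTER_CUBIC);cv2.imwrite("pics/scene1.png",b)
E
```

```text
(no output)
```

View pics/top1.png

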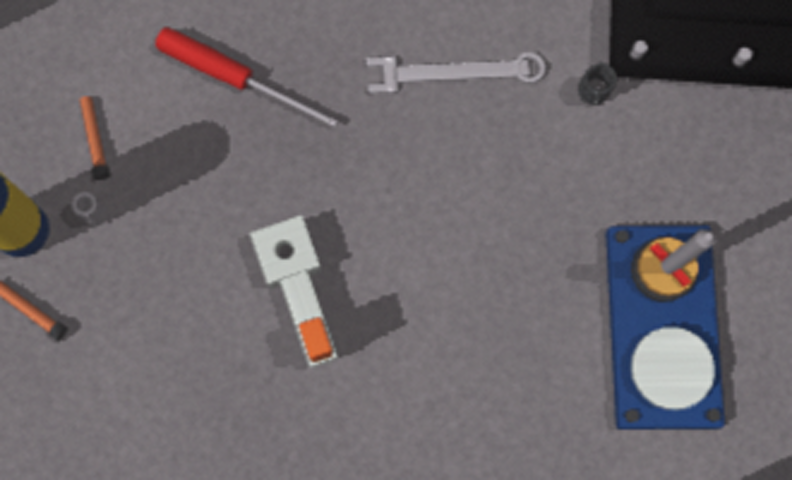

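View pics/scene1.png

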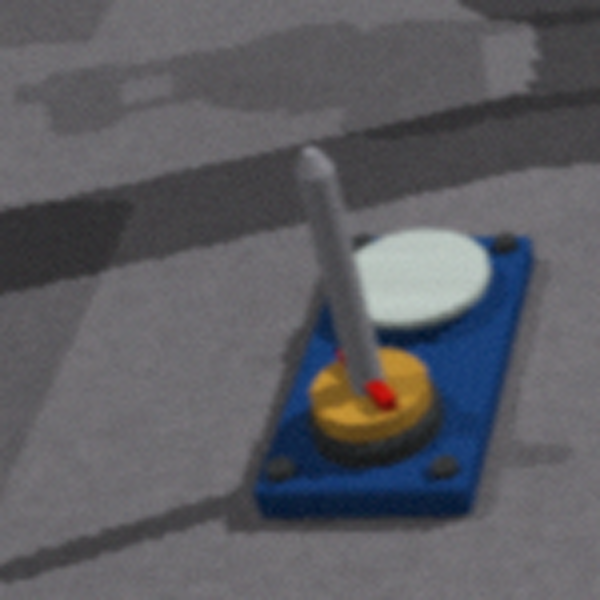

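View pics/scene0.png

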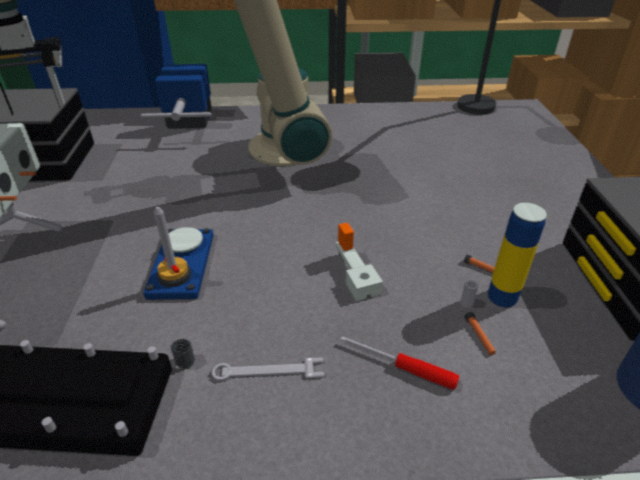

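The top crop shows the arm lying with its hub bore at about (284,250) and its orange grip at about (316,340). The fixture's column tip is at (706,238), the pan is at (673,367), and the red key runs from (655,248) to (688,282). The scene views agree with this: the key lies oblique on the collar. Next I measure the angles.

```bash
cat > ang.py <<'E'
from h import *
def mask(im,lo,hi,box):
    h=cv2.cvtColor(im,cv2.COLOR_RGB2HSV); m=cv2.inRange(h,lo,hi)>0; b=np.zeros_like(m); x0,y0,x1,y1=box; b[y0:y1,x0:x1]=1; return m&b
def pts(c,m,z): return np.array([atz(c,(u,v),z)[:2] for v,u in np.argwhere(m)])
def pca(P):
    mu=P.mean(0); w,v=np.linalg.eigh(np.cov((P-mu).T)); return mu,v[:,1],np.sqrt(w)
if __name__=="__main__":
    for c,kb,gb in(("top",(425,225,475,275),(280,260,320,300)),("scene",(150,240,195,290),(330,215,365,255))):
        im=cv2.imread(f"pics/{c}0.png")[:,:,::-1].copy()
        m=mask(im,(0,190,110),(6,255,255),kb); P=pts(c,m,.053); mu,d,w=pca(P)
        print(c,"key",m.sum(),mu,np.degrees(np.arctan2(d[1],d[0])),w)
        m=mask(im,(3,150,120),(14,255,255),gb); P=cloud(c,np.load(f"{c}0.npy"))[m]
        T=P[P[:,2]>.074]; mu,d,w=pca(T[:,:2]); r_=cv2.minAreaRect(T[:,:2].astype(np.float32)*1000)
        print("grip",m.sum(),len(T),mu,np.degrees(np.arctan2(d[1],d[0])),w,r_,T[:,2].mean())
    P=cloud("top",np.load("top0.npy"))
    q=P[(abs(P[...,2]-.034)<.006)&(np.hypot(P[...,0]-.585,P[...,1]-.146)<.04)]; print("hub",len(q),cv2.minAreaRect(q[:,:2].astype(np.float32)*1000),q[:,:2].mean(0),q[:,2].mean())
    k=P[(abs(P[...,2]-.036)<.006)&(np.hypot(P[...,0]-.449,P[...,1]+.21)<.06)]; print("pan",len(k),cv2.minEnclosingCircle(k[:,:2].astype(np.float32)*1000),k.mean(0))
    k=P[(P[...,2]>.06)&(np.hypot(P[...,0]-.545,P[...,1]+.215)<.04)]; print("rod",len(k))
    for a,b in((.06,.09),(.09,.12),(.12,.15),(.15,.19)):
        s=k[(k[:,2]>a)&(k[:,2]<b)]; print(len(s),s.mean(0).round(4) if len(s) else '')
    im=cv2.imread("pics/top0.png")[:,:,::-1].copy()
    m=mask(im,(100,100,50),(125,255,255),(410,220,490,330)); q=np.array([p for p in pts("top",m,.02)])*1000
    print("base",cv2.minAreaRect(q.astype(np.float32)))
E
python3 ang.py
```

```text
top key 35 [ 0.54376352 -0.21370011] -143.35601472113967 [0.00193162 0.01673971]
grip 142 138 [0.48862812 0.1195341 ] -162.8624587400585 [0.00568574 0.00949586] ((488.7646179199219, 119.53734588623047), (32.076358795166016, 19.18565559387207), 15.797889709472656) 0.08117015990223543
scene key 25 [ 0.56028232 -0.20599078] -145.7812099982635 [0.00220939 0.0047447 ]
grip 129 124 [0.491836   0.11731058] -161.86321826026509 [0.0061703  0.00974728] ((490.5965576171875, 117.9545669555664), (33.286476135253906, 21.85253143310547), 16.221248626708984) 0.07872403008799679
hub 506 ((576.2610473632812, 145.38766479492188), (62.551597595214844, 51.956092834472656), 17.449060440063477) [0.57773736 0.14594664] 0.03497249175057131
pan 907 ((442.9248352050781, -216.7325897216797), 47.38371658325195) [ 0.45043004 -0.21023255  0.03703295]
rod 175
30 [ 0.5421 -0.21    0.0747]
32 [ 0.5426 -0.2089  0.1037]
40 [ 0.5422 -0.2091  0.1359]
73 [ 0.5441 -0.2115  0.1713]
base ((492.3392028808594, -209.92889404296875), (100.69200134277344, 193.49270629882812), 87.776611328125)
```

>>> servo_tool:
  moves:
    - {"x":4.2,"y":-4.4,"z":0.2}
    - {"x":8.4,"y":-8.8,"z":0.4}
    - {"x":12.6,"y":-13.2,"z":0.6}
    - {"x":16.8,"y":-17.6,"z":0.8}
    - {"x":21,"y":-22,"z":1}
    - {"x":25,"y":-26.4,"z":1.2}
    - {"x":29.2,"y":-30.8,"z":1.4}
    - {"x":33.4,"y":-35.2,"z":1.6}
    - {"x":37.6,"y":-39.6,"z":1.8}
    - {"x":42,"y":-44,"z":2,"wz":1}
    - {"x":46,"y":-48.4,"z":2,"wz":2}
    - {"x":50.1,"y":-52.8,"z":2,"wz":2}
  grip: 6

```text
invalid input at $.moves[0]: expected keys x, y, z, wx, wy, wz
```

>>> servo_tool:
  moves:
    - {"z":0}
    - {"z":0}

```text
invalid input at $.moves[0]: expected keys x, y, z, wx, wy, wz
```

```bash
python3 - <<'E'
from h import *
s=r.get_state();print(s["clock"],s["position"],s["tool_rot"],s["q"],s["ft_force"],s["wrist_torque"])
d=np.array([.4890,.1190,.057])-s["position"]; print((s["tool_rot"].T@d if hasattr(s["tool_rot"],'T') else np.array(s["tool_rot"]).T@d)*100)
E
```

```text
1.2 [ 0.18785256 -0.54347127  0.21950374] [[ 9.45123851e-01  3.26712270e-01  1.01073657e-05]
 [ 3.26712269e-01 -9.45123847e-01 -8.81807093e-05]
 [-1.92570073e-05  8.66438919e-05 -9.99999996e-01]] [-1.35897960e+00  2.75878301e-01  1.50490414e+00 -8.85192592e-06
  1.36072187e+00 -1.21004283e-01] [-0.18089002 -0.3131838  -0.11171733] [-0.00349378 -0.02604655  0.03056372]
[ 50.10622487 -52.77429134  16.24483688]
```

>>> servo_tool:
  moves:
    - {"x":25,"y":-26.4,"z":1,"wx":0,"wy":0,"wz":0}
    - {"x":25,"y":-26.4,"z":1,"wx":0,"wy":0,"wz":0}
    - {"x":25,"y":-26.4,"z":1,"wx":0,"wy":0,"wz":0}
    - {"x":25,"y":-26.4,"z":1,"wx":0,"wy":0,"wz":0}
    - {"x":50.1,"y":-52.8,"z":2,"wx":0,"wy":0,"wz":2}
    - {"x":50.1,"y":-52.8,"z":2,"wx":0,"wy":0,"wz":2}
    - {"x":50.1,"y":-52.8,"z":2,"wx":0,"wy":0,"wz":2}
    - {"x":50.1,"y":-52.8,"z":2,"wx":0,"wy":0,"wz":2}
    - {"x":50.1,"y":-52.8,"z":2,"wx":0,"wy":0,"wz":2}
    - {"x":50.1,"y":-52.8,"z":2,"wx":0,"wy":0,"wz":2}
    - {"x":50.1,"y":-52.8,"z":2,"wx":0,"wy":0,"wz":2}
    - {"x":50.1,"y":-52.8,"z":2,"wx":0,"wy":0,"wz":2}
  grip: 6

```text
clock: 2.7
position: [0.4897, 0.122, 0.1994]
tool_rot: [[0.955, 0.296, 0.001], [0.296, -0.955, 0.0], [0.001, -0.0, -1.0]]
ft_force: [0.3, -0.6, -0.2]
finger_gap: 0.06
grasp_force: 0.0
```

>>> servo_tool:
  moves:
    - {"x":0,"y":0,"z":0,"wx":0,"wy":0,"wz":0}
    - {"x":0,"y":0,"z":0,"wx":0,"wy":0,"wz":0}

```text
clock: 2.95
position: [0.4883, 0.1188, 0.1993]
tool_rot: [[0.956, 0.294, -0.001], [0.294, -0.956, -0.001], [-0.001, 0.001, -1.0]]
ft_force: [0.6, 1.1, 0.0]
finger_gap: 0.06
grasp_force: 0.0
```

```bash
cat > st.py <<'E'
from h import *
import sys
s=r.get_state();R=np.array(s["tool_rot"]);p=np.array(s["position"])
print(s["clock"],p.round(4),"yaw",np.degrees(np.arctan2(R[1,0],R[0,0])).round(2),"z",R[:,2].round(4),"F",np.round(s["ft_force"],2),"T",np.round(s["wrist_torque"],3),s["finger_gap"],s["grasp_force"])
if len(sys.argv)>3: print("move cm",(R.T@(np.array(list(map(float,sys.argv[1:4])))-p)*100).round(2))
E
python3 st.py .489 .119 .057
```

```text
2.95 [0.4883 0.1188 0.1993] yaw 17.09 z [-9.e-04 -9.e-04 -1.e+00] F [0.62 1.15 0.03] T [-0.029  0.065  0.052] 0.06003300950969364 0.0
move cm [ 9.000e-02 -1.000e-02  1.423e+01]
```

>>> servo_tool:
  moves:
    - {"x":0.1,"y":0,"z":6,"wx":0,"wy":0,"wz":0}
    - {"x":0.1,"y":0,"z":11,"wx":0,"wy":0,"wz":0}
    - {"x":0.1,"y":0,"z":13.5,"wx":0,"wy":0,"wz":0}
    - {"x":0.1,"y":0,"z":14.2,"wx":0,"wy":0,"wz":0}
    - {"x":0.1,"y":0,"z":14.2,"wx":0,"wy":0,"wz":0}

```text
clock: 3.58
position: [0.4901, 0.1187, 0.058]
tool_rot: [[0.956, 0.292, 0.001], [0.292, -0.956, -0.0], [0.001, 0.0, -1.0]]
ft_force: [-0.3, -0.3, 0.3]
finger_gap: 0.0599
grasp_force: 0.0
```

>>> servo_tool:
  moves:
    - {"x":0,"y":0,"z":0,"wx":0,"wy":0,"wz":0}
    - {"x":0,"y":0,"z":0,"wx":0,"wy":0,"wz":0}
    - {"x":0,"y":0,"z":0,"wx":0,"wy":0,"wz":0}
    - {"x":0,"y":0,"z":0,"wx":0,"wy":0,"wz":0}
    - {"x":0,"y":0,"z":0,"wx":0,"wy":0,"wz":0}
    - {"x":0,"y":0,"z":0,"wx":0,"wy":0,"wz":0}
  grip: 0
  squeeze: 50

```text
clock: 4.32
position: [0.4899, 0.1196, 0.0576]
tool_rot: [[0.956, 0.294, 0.0], [0.294, -0.956, 0.0], [0.0, -0.0, -1.0]]
ft_force: [-0.2, 0.8, 2.6]
finger_gap: 0.0217
grasp_force: 50.0
```

```bash
python3 st.py .489 .119 .057; cat > arm.py <<'E'
from h import *
import sys
# fit of hub top plane + grip top from depth; z offset guess given
def go(tag,c="top",hubxy=None,z=0):
    im,D=r.get_image(c); cv2.imwrite(f"pics/{tag}.png",im[:,:,::-1]); np.save(f"{tag}.npy",D)
    for n in("slot","grip","press_arm"):
        for d in r.tip_of(c,n)[:1]: print(c,n,round(d["conf"],2),np.round(d["pixel"],1),atz(c,d["pixel"],z+(.062 if n=="grip" else 0)).round(4))
if __name__=="__main__": go(sys.argv[1],"top",z=float(sys.argv[2])); go(sys.argv[1]+"s","scene",z=float(sys.argv[2]))
E
```

```text
4.325 [0.4899 0.1196 0.0576] yaw 17.07 z [ 1.e-04  1.e-04 -1.e+00] F [-0.18  0.76  2.65] T [0.132 0.021 0.074] 0.021712804374929538 49.999346137046814
move cm [-0.1   0.03  0.06]
```

>>> servo_tool:
  moves:
    - {"x":0,"y":0,"z":-1,"wx":0,"wy":0,"wz":0}
    - {"x":0,"y":0,"z":-3,"wx":0,"wy":0,"wz":0}
    - {"x":0,"y":0,"z":-7,"wx":0,"wy":0,"wz":0}
    - {"x":0,"y":0,"z":-12,"wx":0,"wy":0,"wz":0}
    - {"x":0,"y":0,"z":-17,"wx":0,"wy":0,"wz":0}
    - {"x":0,"y":0,"z":-20.5,"wx":0,"wy":0,"wz":0}
    - {"x":0,"y":0,"z":-22,"wx":0,"wy":0,"wz":0}
    - {"x":0,"y":0,"z":-22,"wx":0,"wy":0,"wz":0}
    - {"x":0,"y":0,"z":-22,"wx":0,"wy":0,"wz":0}

```text
clock: 5.45
position: [0.4886, 0.1194, 0.2755]
tool_rot: [[0.956, 0.293, -0.004], [0.293, -0.956, -0.001], [-0.004, -0.001, -1.0]]
ft_force: [0.6, 0.8, -2.9]
finger_gap: 0.0217
grasp_force: 50.0
```

```bash
python3 st.py; python3 arm.py lift .22; python3 - <<'E'
import cv2
a=cv2.imread("pics/lift.png");b=cv2.imread("pics/lifts.png")
import numpy as np
A=cv2.resize(a[180:330,230:380],(400,400),interpolation=3);B=cv2.resize(b[120:320,300:500],(400,400),interpolation=3)
cv2.imwrite("pics/lc.png",np.hstack([A,B]))
E
```

```text
5.45 [0.4886 0.1194 0.2755] yaw 17.07 z [-4.1e-03 -6.0e-04 -1.0e+00] F [ 0.64  0.78 -2.91] T [-0.057  0.288  0.034] 0.021748118947367792 49.99732553958893
scene slot 0.77 [371.7 193.9] [0.5842 0.1478 0.22  ]
scene grip 0.8 [351.3 131.7] [0.4833 0.1224 0.282 ]
scene press_arm 0.7 [369.5 196.7] [0.5922 0.1431 0.22  ]
```

View pics/lc.png

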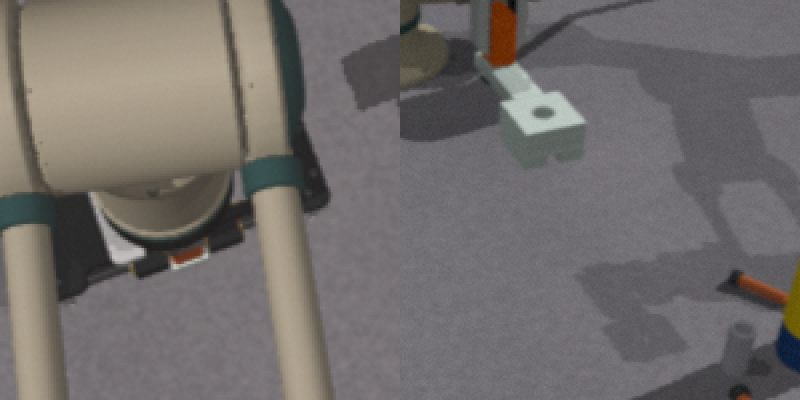

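The crop shows the arm blocking the top camera. In the scene view the hub hangs level with its bore at about full-picture (371,176), and the slot shows below it. Next I measure tilt and offset from the scene camera.

```bash
cat > hub.py <<'E'
from h import *
import sys
# hub top plane & bore (scene camera); args: tag  approx pixel of the hub top
def hub(tag,new=True):
    if new:
        im,D=r.get_image("scene"); cv2.imwrite(f"pics/{tag}.png",im[:,:,::-1]); np.save(f"{tag}.npy",D)
    im=cv2.imread(f"pics/{tag}.png"); D=np.load(f"{tag}.npy")
    s=r.get_state(); R=np.array(s["tool_rot"]); p=np.array(s["position"])
    P=cloud("scene",D); L=(P-p)@R      # tool frame
    # hub top nominal: tool x in -95-26..-95+26, |y|<26, z = .057-.034=.023
    m=(D>0)&(abs(L[...,0]+.095)<.035)&(abs(L[...,1])<.03)&(L[...,2]>.008)&(L[...,2]<.038)
    q=L[m]; 
    if len(q)<20: print("few",len(q)); return
    A=np.c_[q[:,:2],np.ones(len(q))]; w=np.ones(len(q),bool)
    for _ in range(6):
        c=np.linalg.lstsq(A[w],q[w,2],rcond=None)[0]; e=q[:,2]-A@c; w=abs(e)<max(.0015,1.5*np.median(abs(e)))
    print("plane: n",w.sum(),"slope x,y deg",np.degrees(c[:2]).round(2),"z at bore",(c@[-.095,0,1]).round(4))
    t=q[w]; print("rect tool mm",cv2.minAreaRect(t[:,:2].astype(np.float32)*1000))
    return m
if __name__=="__main__":
    hub(sys.argv[1],len(sys.argv)<3)
    im=cv2.imread(f"pics/{sys.argv[1]}.png"); s=r.get_state(); R=np.array(s["tool_rot"]); p=np.array(s["position"])
    b=proj("scene",p+R@[-.095,0,.023]); print("expected bore px",b.round(1))
    x,y=b.round().astype(int); g=cv2.cvtColor(im,6)[y-14:y+15,x-14:x+15]
    n,l,st,ce=cv2.connectedComponentsWithStats((g<cv2.threshold(g[6:-6,6:-6].copy(),0,255,8)[0]).astype(np.uint8))
    for i in range(1,n):
        if st[i,4]>8:
            px=ce[i]+[x-14,y-14]; o,d=ray("scene",px); n_=R[:,2]; w=o+d*((p+R@[0,0,.023]-o)@n_)/(d@n_); print(st[i],px.round(1),"world",w.round(4),"tool",((w-p)@R).round(4))
E
python3 hub.py lifts old
```

```text
few 0
expected bore px [329.9 125.3]
[  0   0  29  29 498] [332.  122.5] world [0.3873 0.0965 0.2542] tool [-0.1046 -0.0081  0.023 ]
```

```bash
sed -i 's/L\[...,0\]+.095/L[...,0]-.095/; s/-\.095,0/.095,0/g' hub.py; python3 hub.py lifts old
```

```text
plane: n 547 slope x,y deg [0.3  0.03] z at bore 0.0258
rect tool mm ((90.2051010131836, 2.3425521850585938), (53.34817123413086, 59.83464813232422), 89.63526916503906)
expected bore px [372.5 174.9]
[  9   0  20  13 122] [379.  164.3] world [0.5479 0.1628 0.254 ] tool [ 0.0683 -0.0243  0.023 ]
[ 8 12 11  7 55] [371.1 175.8] world [0.5832 0.1448 0.254 ] tool [0.0968 0.0032 0.023 ]
[  0  20  29   9 149] [373.  186.7] world [0.6152 0.1435 0.254 ] tool [0.127  0.0139 0.023 ]
```

>>> servo_tool:
  moves:
    - {"x":-0.5,"y":1.3,"z":0,"wx":0,"wy":0,"wz":0}
    - {"x":-1.6,"y":4.2,"z":0,"wx":0,"wy":0,"wz":-2}
    - {"x":-3,"y":8.2,"z":0,"wx":0,"wy":0,"wz":-4}
    - {"x":-4.6,"y":12.4,"z":0,"wx":0,"wy":0,"wz":-6.5}
    - {"x":-6.2,"y":16.6,"z":0,"wx":0,"wy":0,"wz":-9}
    - {"x":-7.8,"y":20.8,"z":0,"wx":0,"wy":0,"wz":-11.5}
    - {"x":-9.3,"y":25,"z":0,"wx":0,"wy":0,"wz":-14}
    - {"x":-10.8,"y":29.2,"z":0,"wx":0,"wy":0,"wz":-16.5}
    - {"x":-12,"y":32.6,"z":0,"wx":0,"wy":0,"wz":-18}
    - {"x":-13,"y":35,"z":0,"wx":0,"wy":0,"wz":-19}
    - {"x":-13.5,"y":36.4,"z":0,"wx":0,"wy":0,"wz":-19.5}
    - {"x":-13.6,"y":36.6,"z":0,"wx":0,"wy":0,"wz":-19.5}

```text
clock: 7.35
position: [0.4669, -0.2712, 0.2774]
tool_rot: [[0.804, 0.595, -0.0], [0.595, -0.804, -0.0], [-0.0, 0.0, -1.0]]
ft_force: [0.2, 0.1, -3.4]
finger_gap: 0.0217
grasp_force: 50.0
```

>>> servo_tool:
  moves:
    - {"x":0,"y":0,"z":0,"wx":0,"wy":0,"wz":0}
    - {"x":0,"y":0,"z":0,"wx":0,"wy":0,"wz":0}
    - {"x":0,"y":0,"z":0,"wx":0,"wy":0,"wz":0}

```text
clock: 7.72
position: [0.4674, -0.2695, 0.2776]
tool_rot: [[0.802, 0.597, 0.0], [0.597, -0.802, -0.0], [0.0, 0.0, -1.0]]
ft_force: [-0.4, -0.5, -3.5]
finger_gap: 0.0215
grasp_force: 50.0
```

```bash
python3 st.py .4668 -.2704 .262; python3 hub.py ov; python3 - <<'E'
from h import *
for c in("scene",):
  for n,z in(("rod_top",.18),("slot",.215),("seat",.045)):
    for d in r.tip_of(c,n)[:1]: print(c,n,d["conf"],np.round(d["pixel"],1),atz(c,d["pixel"],z).round(4))
a=cv2.imread("pics/ov.png"); cv2.imwrite("pics/ov1.png",cv2.resize(a[130:290,80:240],(600,600),interpolation=3))
E
```

```text
7.725 [ 0.4674 -0.2695  0.2776] yaw 36.63 z [ 2.e-04 -1.e-04 -1.e+00] F [-0.41 -0.52 -3.47] T [-0.141  0.235  0.027] 0.021489917631628296 49.99710738658905
move cm [-0.1   0.04  1.56]
plane: n 532 slope x,y deg [ 0.34 -0.1 ] z at bore 0.0245
rect tool mm ((90.48751068115234, 1.721261978149414), (60.8926887512207, 52.779869079589844), 0.2270849496126175)
expected bore px [148.9 169.1]
[  7   0  22  10 120] [154.4 157.6] world [ 0.506  -0.2118  0.2546] tool [ 0.0655 -0.0234  0.023 ]
[ 9 12 10  6 47] [148.7 169.6] world [ 0.5451 -0.2129  0.2546] tool [0.0963 0.0009 0.023 ]
[  0  19  29  10 171] [152.1 180. ] world [ 0.5777 -0.2006  0.2546] tool [0.1297 0.0104 0.023 ]
scene rod_top 0.61 [156.5 209. ] [ 0.55   -0.2148  0.18  ]
scene slot 0.84 [153.7 189. ] [ 0.5415 -0.214   0.215 ]
scene seat 0.77 [169.9 270. ] [ 0.5561 -0.2167  0.045 ]
```

View pics/ov1.png

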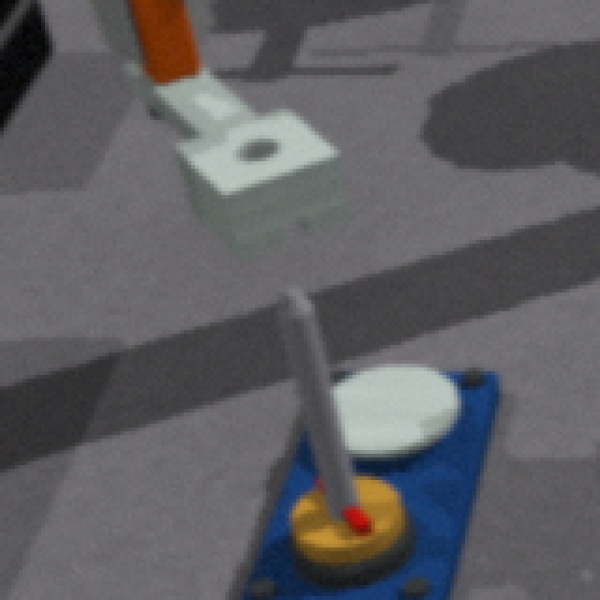

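The crop shows the hub level above the column, with its bore at about (148.8,170). The column tip is at about (158.9,207.6) and the rod foot at about (172,263). The red key shows on both sides of the rod.

```bash
python3 - <<'E'
from h import *
for px in((158.9,207.6),(158.5,207)): print("scene tip",atz("scene",px,.178).round(4))
for px in((464.2,239.2),(464.8,238.8)): print("top tip",atz("top",px,.178).round(4))
# depth: rod surface slices, fitted circle centre = mean + toward-away offset
for c,f in(("scene","ov.npy"),("scene","scene0.npy"),("top","top0.npy")):
    P=cloud(c,np.load(f)); cam=ray(c,(0,0))[0]
    for a,b in((.07,.11),(.11,.15),(.15,.172)):
        k=P[(P[...,2]>a)&(P[...,2]<b)&(np.hypot(P[...,0]-.545,P[...,1]+.214)<.025)]
        m=np.median(k,0); v=m[:2]-cam[:2]; v/=np.linalg.norm(v); print(f,len(k),(m[:2]+v*.0063).round(4))
# rod edges in picture: per-row center of bright grey between
im=cv2.imread("pics/ov.png").astype(int)
for xy in((.545,-.213),(.543,-.213),(.545,-.215)): print(xy,[proj("scene",(*xy,z)).round(1).tolist() for z in(.08,.12,.16,.178)])
for y in(212,225,235,248): 
    row=im[y,145:185]; sat=row.max(1)-row.min(1); print(y,row.mean(1).round().astype(int).tolist())
E
```

```text
scene tip [ 0.5431 -0.2126  0.178 ]
scene tip [ 0.5413 -0.2136  0.178 ]
top tip [ 0.5436 -0.2128  0.178 ]
top tip [ 0.5443 -0.2141  0.178 ]
ov.npy 159 [ 0.5445 -0.2161]
ov.npy 173 [ 0.5445 -0.2159]
ov.npy 107 [ 0.5441 -0.2156]
scene0.npy 157 [ 0.5444 -0.2161]
scene0.npy 172 [ 0.5443 -0.2157]
scene0.npy 109 [ 0.5445 -0.2161]
top0.npy 41 [ 0.5451 -0.2134]
top0.npy 49 [ 0.5451 -0.2134]
top0.npy 33 [ 0.5454 -0.2138]
(0.545, -0.213) [[169.4, 251.8], [165.1, 234.7], [160.6, 216.7], [158.4, 208.2]]
(0.543, -0.213) [[169.6, 251.1], [165.3, 234.1], [160.8, 216.0], [158.7, 207.6]]
(0.545, -0.215) [[168.3, 251.8], [164.0, 234.8], [159.4, 216.7], [157.2, 208.3]]
212 [108, 101, 98, 86, 80, 76, 74, 66, 70, 77, 76, 82, 92, 101, 109, 120, 130, 126, 103, 79, 68, 69, 69, 68, 68, 69, 67, 68, 66, 66, 67, 68, 67, 67, 70, 71, 70, 70, 72, 70]
225 [65, 66, 67, 67, 65, 65, 69, 66, 67, 68, 62, 68, 78, 76, 76, 74, 75, 82, 86, 96, 102, 95, 80, 73, 66, 71, 68, 78, 81, 83, 93, 101, 103, 109, 113, 115, 112, 116, 115, 115]
235 [100, 106, 108, 108, 109, 111, 108, 111, 112, 109, 111, 112, 110, 104, 96, 84, 79, 80, 73, 78, 81, 93, 104, 130, 167, 184, 190, 191, 193, 188, 189, 191, 193, 192, 191, 191, 191, 190, 191, 189]
248 [109, 106, 108, 108, 107, 109, 109, 109, 110, 110, 105, 87, 74, 67, 54, 47, 44, 60, 71, 79, 76, 74, 75, 80, 87, 101, 123, 158, 179, 186, 186, 188, 188, 188, 188, 184, 184, 186, 185, 183]
```

>>> servo_tool:
  moves:
    - {"x":-0.1,"y":0.0,"z":1,"wx":0,"wy":0,"wz":0}
    - {"x":-0.1,"y":0.0,"z":2.2,"wx":0,"wy":0,"wz":0}
    - {"x":-0.1,"y":0.0,"z":3,"wx":0,"wy":0,"wz":0}
    - {"x":-0.1,"y":0.0,"z":3.4,"wx":0,"wy":0,"wz":0}
    - {"x":-0.1,"y":0.0,"z":3.7,"wx":0,"wy":0,"wz":0}
    - {"x":-0.1,"y":0.0,"z":4,"wx":0,"wy":0,"wz":0}
    - {"x":-0.1,"y":0.0,"z":4.2,"wx":0,"wy":0,"wz":0}
    - {"x":-0.1,"y":0.0,"z":4.4,"wx":0,"wy":0,"wz":0}

```text
clock: 8.93
position: [0.4665, -0.2709, 0.2335]
tool_rot: [[0.803, 0.596, 0.0], [0.596, -0.803, -0.0], [0.0, 0.0, -1.0]]
ft_force: [-0.1, -0.2, -2.6]
finger_gap: 0.0213
grasp_force: 50.0
```

```bash
python3 st.py; python3 hub.py in1
```

```text
8.925 [ 0.4665 -0.2709  0.2335] yaw 36.57 z [ 3.e-04 -3.e-04 -1.e+00] F [-0.14 -0.18 -2.61] T [-0.146  0.183 -0.018] 0.021336301635357977 49.997302293777466
plane: n 514 slope x,y deg [ 0.37 -0.13] z at bore 0.0241
rect tool mm ((90.43724822998047, 1.9827251434326172), (60.84918212890625, 53.08191680908203), 0.4452076554298401)
expected bore px [154.  191.8]
[  8   0  21  10 105] [160.1 180.4] world [ 0.507  -0.2112  0.2102] tool [ 0.0682 -0.0237  0.023 ]
[ 9 12 10  6 47] [153.2 192.3] world [ 0.5442 -0.2152  0.2102] tool [0.0957 0.0017 0.023 ]
[  0  18  29  11 183] [156.8 202.8] world [ 0.5761 -0.2028  0.2102] tool [0.1286 0.0108 0.023 ]
```

>>> servo_tool:
  moves:
    - {"x":0,"y":0,"z":0.3,"wx":0,"wy":0,"wz":0}
    - {"x":0,"y":0,"z":0.5,"wx":0,"wy":0,"wz":0}
    - {"x":0,"y":0,"z":0.7,"wx":0,"wy":0,"wz":0}
    - {"x":0,"y":0,"z":0.9,"wx":0,"wy":0,"wz":0}

```text
clock: 9.48
position: [0.4664, -0.2709, 0.2243]
tool_rot: [[0.803, 0.596, -0.0], [0.596, -0.803, -0.0], [-0.0, 0.0, -1.0]]
ft_force: [-0.0, -0.2, -2.8]
finger_gap: 0.0218
grasp_force: 50.0
```

>>> servo_tool:
  moves:
    - {"x":0,"y":0,"z":0.2,"wx":0,"wy":0,"wz":0}
    - {"x":0,"y":0,"z":0.4,"wx":0,"wy":0,"wz":0}
    - {"x":0,"y":0,"z":0.6,"wx":0,"wy":0,"wz":0}

```text
clock: 9.85
position: [0.4668, -0.2708, 0.2185]
tool_rot: [[0.803, 0.596, 0.001], [0.596, -0.803, 0.0], [0.001, 0.001, -1.0]]
ft_force: [1.3, 0.4, -2.0]
finger_gap: 0.022
grasp_force: 50.0
```

```bash
python3 st.py; python3 hub.py in2 | head -2;python3 - <<'E'
import cv2
a=cv2.imread("pics/in2.png"); cv2.imwrite("pics/in2c.png",cv2.resize(a[150:290,90:230],(560,560),interpolation=3))
E
```

```text
9.85 [ 0.4668 -0.2708  0.2185] yaw 36.56 z [ 9.e-04  1.e-04 -1.e+00] F [ 1.31  0.43 -1.98] T [ 0.043 -0.16  -0.033] 0.021975475473898252 49.997745752334595
plane: n 508 slope x,y deg [0.31 0.44] z at bore 0.0242
rect tool mm ((91.10177612304688, 1.8710250854492188), (61.93040466308594, 52.68520736694336), 0.022645670920610428)
```

View pics/in2c.png

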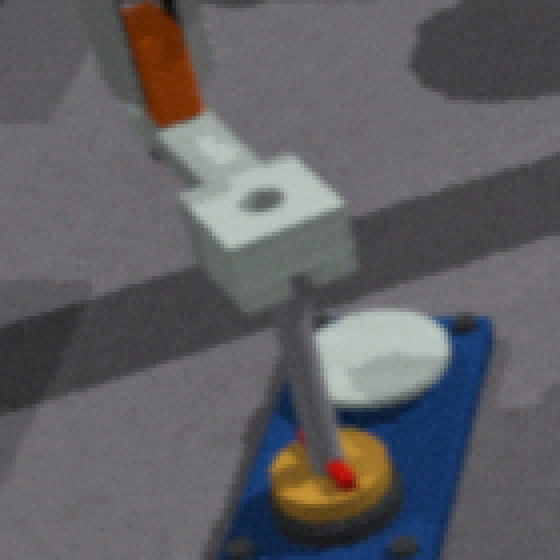

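The crop shows the column tip entering the bore of the level hub, with the slot pointing towards the key. The side force has just started (+1.4 N along tool x), so I shift that way by 1 mm and continue.

>>> servo_tool:
  moves:
    - {"x":0.1,"y":0,"z":0,"wx":0,"wy":0,"wz":0}
    - {"x":0.1,"y":0,"z":0,"wx":0,"wy":0,"wz":0}
    - {"x":0.1,"y":0,"z":0.2,"wx":0,"wy":0,"wz":0}

```text
clock: 10.28
position: [0.4675, -0.2703, 0.2166]
tool_rot: [[0.803, 0.596, 0.001], [0.596, -0.803, -0.0], [0.0, 0.001, -1.0]]
ft_force: [1.4, 0.3, -2.6]
finger_gap: 0.0218
grasp_force: 50.0
```

```bash
python3 st.py; python3 - <<'E'
from h import *
F=[]
for _ in range(5): r.get_image("scene"); s=r.get_state(); F.append(np.r_[s["ft_force"],s["wrist_torque"],s["position"]])
print(np.mean(F,0).round(3),np.std(F,0).round(4))
E
```

```text
10.275 [ 0.4675 -0.2703  0.2166] yaw 36.56 z [ 7.e-04 -3.e-04 -1.e+00] F [ 1.4   0.27 -2.58] T [-0.03  -0.064 -0.059] 0.02175708722239142 49.997608065605164
[ 1.074  0.517 -3.504 -0.1   -0.059 -0.038  0.467 -0.27   0.216] [3.306e-01 3.478e-01 3.981e-01 3.980e-02 3.250e-02 2.690e-02 0.000e+00
 0.000e+00 1.000e-04]
```

>>> servo_tool:
  moves:
    - {"x":0.1,"y":0,"z":0,"wx":0,"wy":0,"wz":0}
    - {"x":0.1,"y":0,"z":0,"wx":0,"wy":0,"wz":0}
    - {"x":0.1,"y":0,"z":0.3,"wx":0,"wy":0,"wz":0}
    - {"x":0.1,"y":0,"z":0.6,"wx":0,"wy":0,"wz":0}

```text
clock: 11.02
position: [0.4678, -0.2697, 0.2102]
tool_rot: [[0.803, 0.596, -0.0], [0.596, -0.803, 0.0], [-0.0, -0.0, -1.0]]
ft_force: [-0.4, 0.2, -2.4]
finger_gap: 0.0215
grasp_force: 50.0
```

```bash
cat > av.py <<'E'
from h import *
F=[]
for _ in range(4): r.get_image("scene"); s=r.get_state(); F.append(np.r_[s["ft_force"],s["wrist_torque"],s["position"]])
m=np.mean(F,0); R=np.array(s["tool_rot"]); print(s["clock"],"F",m[:3].round(2),"F tool",(R.T@m[:3]).round(2),"T tool",(R.T@m[3:6]).round(3),m[6:].round(4),"yaw",np.degrees(np.arctan2(R[1,0],R[0,0])).round(2))
E
python3 av.py
```

```text
11.225 F [-0.16  0.15 -3.03] F tool [-0.04 -0.22  3.03] T tool [-0.065 -0.235 -0.008] [ 0.4678 -0.2696  0.21  ] yaw 36.57
```

>>> servo_tool:
  moves:
    - {"x":0,"y":0,"z":0.4,"wx":0,"wy":0,"wz":0}
    - {"x":0,"y":0,"z":0.8,"wx":0,"wy":0,"wz":0}
    - {"x":0,"y":0,"z":1.2,"wx":0,"wy":0,"wz":0}
    - {"x":0,"y":0,"z":1.6,"wx":0,"wy":0,"wz":0}
    - {"x":0,"y":0,"z":2,"wx":0,"wy":0,"wz":0}
    - {"x":0,"y":0,"z":2.4,"wx":0,"wy":0,"wz":0}

```text
clock: 11.98
position: [0.468, -0.2697, 0.1862]
tool_rot: [[0.803, 0.596, -0.0], [0.596, -0.803, -0.0], [-0.0, 0.0, -1.0]]
ft_force: [0.3, -0.0, -2.9]
finger_gap: 0.0214
grasp_force: 50.0
```

```bash
python3 av.py
```

```text
12.175 F [ 0.    0.03 -3.06] F tool [ 0.02 -0.02  3.06] T tool [-0.039 -0.227  0.016] [ 0.4679 -0.2696  0.186 ] yaw 36.57
```

>>> servo_tool:
  moves:
    - {"x":0,"y":0,"z":0.4,"wx":0,"wy":0,"wz":0}
    - {"x":0,"y":0,"z":0.8,"wx":0,"wy":0,"wz":0}
    - {"x":0,"y":0,"z":1.2,"wx":0,"wy":0,"wz":0}
    - {"x":0,"y":0,"z":1.6,"wx":0,"wy":0,"wz":0}
    - {"x":0,"y":0,"z":2,"wx":0,"wy":0,"wz":0}
    - {"x":0,"y":0,"z":2.4,"wx":0,"wy":0,"wz":0}
    - {"x":0,"y":0,"z":2.8,"wx":0,"wy":0,"wz":0}
    - {"x":0,"y":0,"z":3.2,"wx":0,"wy":0,"wz":0}

```text
clock: 13.18
position: [0.468, -0.2697, 0.1542]
tool_rot: [[0.803, 0.596, 0.0], [0.596, -0.803, -0.0], [-0.0, 0.0, -1.0]]
ft_force: [0.2, 0.0, -4.1]
finger_gap: 0.0217
grasp_force: 50.0
```

>>> servo_tool:
  moves:
    - {"x":0,"y":0,"z":0.4,"wx":0,"wy":0,"wz":0}
    - {"x":0,"y":0,"z":0.8,"wx":0,"wy":0,"wz":0}
    - {"x":0,"y":0,"z":1.2,"wx":0,"wy":0,"wz":0}
    - {"x":0,"y":0,"z":1.6,"wx":0,"wy":0,"wz":0}
    - {"x":0,"y":0,"z":2,"wx":0,"wy":0,"wz":0}
    - {"x":0,"y":0,"z":2.4,"wx":0,"wy":0,"wz":0}
    - {"x":0,"y":0,"z":2.8,"wx":0,"wy":0,"wz":0}
    - {"x":0,"y":0,"z":3,"wx":0,"wy":0,"wz":0}

```text
clock: 14.18
position: [0.4679, -0.2696, 0.1241]
tool_rot: [[0.803, 0.596, -0.0], [0.596, -0.803, 0.0], [-0.0, -0.0, -1.0]]
ft_force: [-0.0, 0.5, -3.3]
finger_gap: 0.0215
grasp_force: 50.0
```

```bash
python3 av.py; python3 hub.py low | head -1; python3 - <<'E'
import cv2
a=cv2.imread("pics/low.png"); cv2.imwrite("pics/lowc.png",cv2.resize(a[190:310,110:230],(600,600),interpolation=3))
E
```

```text
14.375 F [-0.05 -0.54 -3.25] F tool [-0.36  0.4   3.25] T tool [-0.059 -0.241 -0.012] [ 0.468  -0.2697  0.1243] yaw 36.57
plane: n 432 slope x,y deg [-0.11 -0.17] z at bore 0.0245
```

View pics/lowc.png

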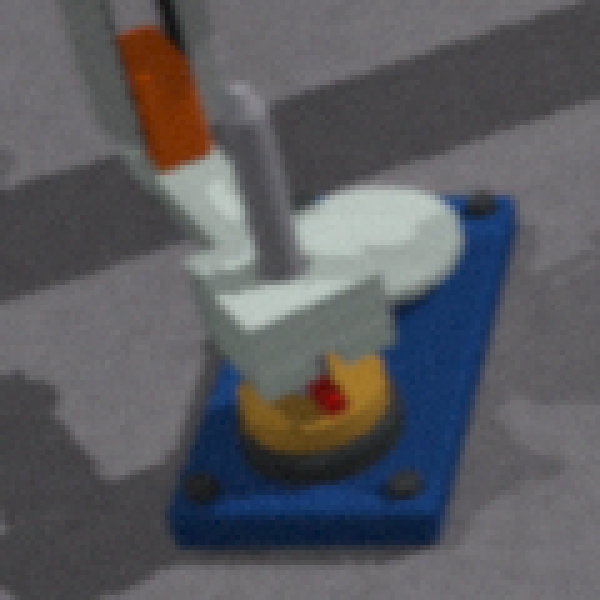

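The crop shows the hub about 20 mm above the collar, with its slot right over the red key end at (328,392). I lower it gently.

>>> servo_tool:
  moves:
    - {"x":0,"y":0,"z":0.4,"wx":0,"wy":0,"wz":0}
    - {"x":0,"y":0,"z":0.8,"wx":0,"wy":0,"wz":0}
    - {"x":0,"y":0,"z":1.1,"wx":0,"wy":0,"wz":0}
    - {"x":0,"y":0,"z":1.3,"wx":0,"wy":0,"wz":0}
    - {"x":0,"y":0,"z":1.5,"wx":0,"wy":0,"wz":0}
    - {"x":0,"y":0,"z":1.6,"wx":0,"wy":0,"wz":0}

```text
clock: 15.18
position: [0.468, -0.2697, 0.1084]
tool_rot: [[0.803, 0.596, -0.0], [0.596, -0.803, -0.0], [-0.0, -0.0, -1.0]]
ft_force: [-0.6, -0.4, -3.9]
finger_gap: 0.0221
grasp_force: 50.0
```

```bash
python3 av.py
```

```text
15.375 F [ 0.02  0.2  -3.16] F tool [ 0.14 -0.15  3.16] T tool [-0.023 -0.244 -0.012] [ 0.468  -0.2697  0.1084] yaw 36.57
```

>>> servo_tool:
  moves:
    - {"x":0,"y":0,"z":0.15,"wx":0,"wy":0,"wz":0}
    - {"x":0,"y":0,"z":0.3,"wx":0,"wy":0,"wz":0}
    - {"x":0,"y":0,"z":0.4,"wx":0,"wy":0,"wz":0}

```text
clock: 15.75
position: [0.468, -0.2696, 0.1044]
tool_rot: [[0.803, 0.596, -0.0], [0.596, -0.803, 0.0], [-0.0, -0.0, -1.0]]
ft_force: [0.3, -1.0, -2.6]
finger_gap: 0.0216
grasp_force: 50.0
```

```bash
python3 av.py
```

```text
15.95 F [-0.14 -0.1  -3.09] F tool [-0.18 -0.    3.09] T tool [-0.018 -0.236 -0.004] [ 0.468  -0.2697  0.1044] yaw 36.57
```

>>> servo_tool:
  moves:
    - {"x":0,"y":0,"z":0.08,"wx":0,"wy":0,"wz":0}
    - {"x":0,"y":0,"z":0.15,"wx":0,"wy":0,"wz":0}
    - {"x":0,"y":0,"z":0.15,"wx":0,"wy":0,"wz":0}

```text
clock: 16.32
position: [0.468, -0.2697, 0.1029]
tool_rot: [[0.803, 0.596, -0.0], [0.596, -0.803, -0.0], [-0.0, 0.0, -1.0]]
ft_force: [0.1, -0.0, -2.6]
finger_gap: 0.0214
grasp_force: 50.0
```

```bash
python3 av.py
```

```text
16.525 F [ 0.04  0.25 -3.29] F tool [ 0.18 -0.17  3.29] T tool [-0.022 -0.255  0.018] [ 0.468  -0.2697  0.103 ] yaw 36.57
```

>>> servo_tool:
  moves:
    - {"x":0,"y":0,"z":0.05,"wx":0,"wy":0,"wz":0}
    - {"x":0,"y":0,"z":0.1,"wx":0,"wy":0,"wz":0}
    - {"x":0,"y":0,"z":0.1,"wx":0,"wy":0,"wz":0}

```text
clock: 16.9
position: [0.4682, -0.2699, 0.1026]
tool_rot: [[0.803, 0.596, 0.001], [0.596, -0.803, -0.001], [0.0, 0.001, -1.0]]
ft_force: [-2.3, 0.1, 2.2]
finger_gap: 0.0213
grasp_force: 50.0
```

```bash
python3 av.py; python3 hub.py seat | head -1
```

```text
17.1 F [-1.85 -0.16  4.27] F tool [-1.58 -0.97 -4.27] T tool [ 0.287 -0.084 -0.078] [ 0.4682 -0.2699  0.1026] yaw 36.57
plane: n 438 slope x,y deg [0.13 0.28] z at bore 0.024
```

>>> servo_tool:
  moves:
    - {"x":0,"y":0,"z":-0.05,"wx":0,"wy":0,"wz":0}
    - {"x":0,"y":0,"z":-0.05,"wx":0,"wy":0,"wz":0}
  squeeze: 10

```text
clock: 17.4
position: [0.4682, -0.2699, 0.1025]
tool_rot: [[0.803, 0.596, 0.0], [0.596, -0.803, -0.0], [-0.0, 0.0, -1.0]]
ft_force: [-1.7, -0.3, 3.0]
finger_gap: 0.022
grasp_force: 10.0
```

>>> servo_tool:
  moves:
    - {"x":0,"y":0,"z":0,"wx":0,"wy":0,"wz":0}
    - {"x":0,"y":0,"z":0,"wx":0,"wy":0,"wz":0}
    - {"x":0,"y":0,"z":0,"wx":0,"wy":0,"wz":0}
    - {"x":0,"y":0,"z":0,"wx":0,"wy":0,"wz":0}
  grip: 6

```text
clock: 17.9
position: [0.4681, -0.2696, 0.1024]
tool_rot: [[0.803, 0.596, -0.0], [0.596, -0.803, 0.0], [0.0, -0.0, -1.0]]
ft_force: [1.4, -0.4, 0.9]
finger_gap: 0.0579
grasp_force: 0.0
```

>>> servo_tool:
  moves:
    - {"x":0,"y":0,"z":-1,"wx":0,"wy":0,"wz":0}
    - {"x":0,"y":0,"z":-3,"wx":0,"wy":0,"wz":0}
    - {"x":0,"y":0,"z":-7,"wx":0,"wy":0,"wz":0}
    - {"x":0,"y":0,"z":-12,"wx":0,"wy":0,"wz":0}
    - {"x":-4,"y":0,"z":-16,"wx":0,"wy":0,"wz":0}
    - {"x":-8,"y":0,"z":-18,"wx":0,"wy":0,"wz":0}
    - {"x":-10,"y":0,"z":-18,"wx":0,"wy":0,"wz":0}
    - {"x":-10,"y":0,"z":-18,"wx":0,"wy":0,"wz":0}
    - {"x":-10,"y":0,"z":-18,"wx":0,"wy":0,"wz":0}

```text
clock: 19.02
position: [0.3882, -0.3288, 0.2825]
tool_rot: [[0.803, 0.596, 0.001], [0.596, -0.803, 0.0], [0.001, -0.0, -1.0]]
ft_force: [-0.0, 0.9, -1.5]
finger_gap: 0.0601
grasp_force: 0.0
```

```bash
python3 st.py; python3 - <<'E'
from h import *
im,D=r.get_image("scene"); P=cloud("scene",D)
q=P[(abs(P[...,2]-.079)<.012)&(np.hypot(P[...,0]-.544,P[...,1]+.2135)<.037)]
print(len(q)); c=np.linalg.lstsq(np.c_[q[:,:2]-[.544,-.2135],np.ones(len(q))],q[:,2],rcond=None)[0]; print(np.degrees(c[:2]),np.median(q[:,2]))
h=cv2.cvtColor(im,cv2.COLOR_RGB2HSV); m=cv2.inRange(h,(3,150,120),(14,255,255))>0
g=P[m&(P[...,2]>.1)&(P[...,1]<0)]; print("grip top z",len(g),np.percentile(g[:,2],[50,90,98]) if len(g) else '')
cv2.imwrite("pics/fin.png",cv2.resize(im[180:310,100:230,::-1],(600,600),interpolation=3))
E
```

```text
19.025 [ 0.3882 -0.3288  0.2825] yaw 36.57 z [ 6.e-04  5.e-04 -1.e+00] F [-0.03  0.88 -1.5 ] T [-0.012 -0.019 -0.012] 0.0600533562584658 0.0
656
[-3.88771377 -0.98463641] 0.07826996384404482
grip top z 204 [0.12305305 0.12518894 0.12625345]
```

View pics/fin.png

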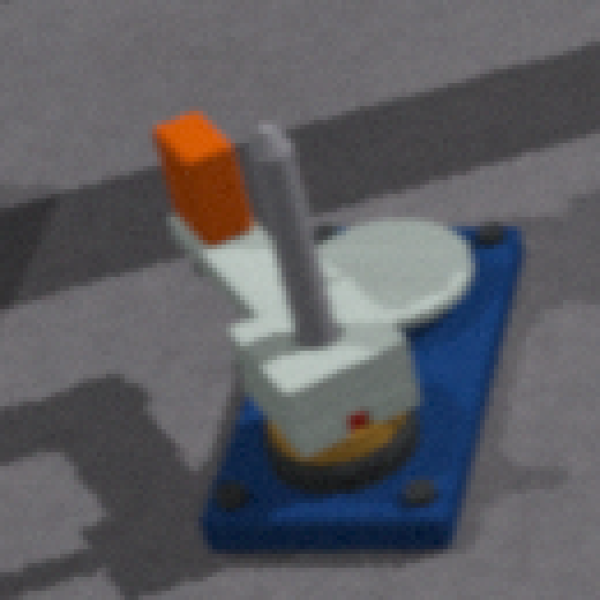

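The picture shows the hub flat on the collar, with the red key end inside the slot at (357,420) and the grip standing free. Measured heights are 78 mm for the hub top and 125 mm for the grip top, both as expected.

```bash
python3 -c "
from rig import r
print(r.hand_in())"
```

```text
the job is handed in; nothing more can be done
None
```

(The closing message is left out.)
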